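# Dock the sample carriage and hold the injection lever over

## Task

Push the sample carriage along its slide, away from you, fully home against the end block so that its vial sits under the needle, and leave it there. Then swing the valve's spring-return arm by its upright knob forward until it is against its far stop, and finish while holding it there: it springs back if you let go. Leave the vials, bottle and other things on the bench where they are.

Things in the scene. Friction and masses are not known exactly. Their poses are not given: they have to be found in the camera images.
- slide_unit: Sample slide, bolted down: grey base plate 320 x 90 x 12 mm with a rail along its x axis; at its +x end a grey end block 125 mm high, 70 mm wide, x = +112 to +147 mm. Origin: centre of the underside, on the bench. Position, yaw (up to 0.25 rad) and side of the bench (left or right) vary. +x, roughly away from the robot, is the way the carriage has to go.
- needle (a point): Tip of the sampling needle, 83 mm above the bench, at x = +90 mm of the slide unit, where the vial must come. It hangs from a head on the end block, 36 mm wide, underside 95 mm and top 125 mm above the bench, that reaches back to x = +72 mm of the slide unit.
- carriage (a joint): Travel of the carriage along the slide unit's +x, m: 0 at the near end, 0.12 at its stop against the end block; starts at 0 to 0.06. About 2 N of friction; stays where it is left. The carriage is an aluminium block 130 x 60 x 20 mm, top 44 mm above the bench, with a glass vial (27 mm wide, top 78 mm above the bench) fixed near its +x end and a post near its other end.
- carriage_post (a point): Point on the axis of the carriage's upright dark square steel post (16 x 16 mm, 44 to 106 mm above the bench); the point is 86 mm above the bench. The vial's axis is 90 mm ahead of it. Axes as the slide unit's. With the carriage fully home it lies straight above the slide unit's origin.
- valve: Injection valve, bolted down: foot 130 x 120 x 12 mm, white pivot body 78 x 78 mm, round aluminium plate on top (146 mm wide, top 76 mm above the bench) with two steel stop pins (9 mm thick, 61 mm from the pivot, up to 102 mm above the bench). Origin on the bench under the pivot. Yaw (up to 0.3 rad) and side vary. +x roughly away from the robot, +y to its left.
- lever_pivot (a point): A point on the arm's vertical pivot axis, 128 mm above the bench, level with lever_grip.
- lever (a joint): Turn of the spring arm about the vertical pivot, rad: 0 at rest, 1.2 at the far stop, growing clockwise seen from above. In the valve's frame the arm points along (cos a, sin a), a = 2.671 - value: at rest back towards the robot, at the stop to the left. A spring drives it back: 2 N at the knob at rest, 6 N at the stop. Flat steel bar 16 mm wide, 86 to 96 mm above the bench.
- lever_grip (a point): Point on the axis of the upright black knob at the arm's end, 90 mm from the pivot axis: a cylinder 18 mm across standing on the arm, 96 to 150 mm above the bench; the point is 128 mm above the bench. Its x axis points outward along the arm, z up.
- vial_a: Small loose amber glass vial, 28 mm wide, 46 mm high, standing between the two fixtures on the near side; origin at the centre of its underside. Leave it alone.
- vial_b: Small loose clear glass vial, 28 mm wide, 46 mm high, standing between the fixtures on the far side; origin at the centre of its underside. Leave it alone.
- beaker: Glass beaker 68 mm wide, 75 mm high, at the left; origin at the centre of its underside. Leave it alone.
- syringe: Plastic syringe lying down, about 160 mm long, 26 mm wide at its flange, at the right; origin at the centre of its underside. Leave it alone.
- marker: Marker pen lying down, 125 mm long, 15 mm thick, at the left, near; origin at the centre of its underside. Leave it alone.
- bulb: Reddish rubber pipette bulb 56 mm wide, 85 mm high, at the right; origin at the centre of its underside. Leave it alone.
- rinse_bottle: Clear plastic bottle 66 mm wide, 170 mm high, at the far right; origin at the centre of its underside. Leave it alone.
- mouse: Grey computer mouse 100 x 58 x 33 mm at the far left; origin at the centre of its underside. Leave it alone.
Mind the look-alikes: they are no part of the job. There is more than one size of the valve; the one meant has the size given above.

How it is judged:
On the way:
1. the carriage is fully home while the valve arm is still at rest (value of joint carriage above 0.116 m and value of joint lever below 0.2 rad), for 0.2 s.
At the end, for the whole second after the job is handed in: The carriage is within 4 mm of its stop with the fingers off it, and the fingers (contact force over 1.5 N) keep the valve arm within 0.07 rad (about 6 mm at the knob) of its far stop through the last second (value of joint carriage above 0.116 m and value of joint lever above 1.13 rad and contact force between the fingers and lever above 1.5 N and contact force between the fingers and carriage below 0.1 N); the arm keeps its last pose, push and grip.
It fails at once if a loose thing on the bench is moved by more than 25 mm (distance of any of vial_a, vial_b, beaker, syringe, marker, bulb, rinse_bottle, mouse from where it was at the start of the episode above 0.025 m).
It also fails if it takes over 48 s, if anything falls off the work surface, if the arm or the gripper's body presses on something with over 40 N, if the wrist force passes 120 N, or if a joint passes its speed limit or range.

## Robot

A 7-joint arm with a two-finger parallel gripper is mounted at the origin on the work surface. World frame = base frame: x ahead of the robot, y to its left, z up, the work surface at z = 0. Lengths are in m, angles in rad, forces in N, time in s.
With the tool pointing down it reaches from about 0.4 to 0.85 m from the base axis. Payload 10.4 kg.
Tool frame: the origin (TCP) lies at the centre of the arm's flange, where the gripper is bolted on; the fingertips stand 182 mm ahead of it and the grasp point (between the pads) lies 164 mm ahead of it; z points along the fingers, y is the direction in which the jaws open and shut (so a half turn about z gives the same grasp; the last joint's range is limited). The gripper opens to 87 mm and grips with 3 to 60 N. Pads are 19 mm wide; open, the fingers measure 117 mm over their backs; the gripper's body (75 mm by 190 mm) begins 51 mm behind the grasp point.
Start: joints at [1.279, 0.332, -0.065, 1.46, 0.022, 1.35, -0.088], TCP at [0.166, -0.603, 0.405] pointing down, gripper open.
Joint ranges: [-2.6, 2.6], [-0.5, 2.12], [-1.47, 1.34], [0.16, 2.42], [-1.27, 4.41], [0.06, 2.06], [-2.6, 2.6]. Speed limits (rad/s): [2.22, 2.22, 2.79, 2.79, 3.14, 3.14, 3.14].

## Interface

Orientations are given as a rotation vector (axis times angle).
In Python, from station import monitor, cams, bot, look_for, silhouettes gives the robot as it stands.
- The arm moves only by the shell command python3 -m creep 'ROWS'. ROWS is text: rows parted by semicolons, each of 5 numbers parted by spaces: the shift along the tool's x, y, z in m, then the turn about the tool's z in rad, then the closure, from -1 (fully open) to 1 (shut), so that 0 is half open. A call has 1 to 12 rows; each row is the pose to reach, as a shift and turn from the pose measured when the call began, along the tool's axes at that moment; what a row does not reach only later rows make up. A row lasts 1/8 s, in which the tool goes at most 62.5 mm and 10.7 degrees, less where a joint would pass 70% of its speed; a pose out of reach is approached as far as the arm can. A call with a gripper value outside its range is refused whole. The fingers move at their own pace and stop on an object; the grip force is fixed at half the most. Time passes only in rows, so rows that repeat a pose let the fingers close. It gives the time, the measured TCP pose, the force and the opening at its end, in the units of the state.
- monitor.get_obs(): the state, without advancing time (a new reading comes with each control period).
- cams.capture(name): name is "scene" or "top" or "wrist"; returns a dict with "img" (420x560x3 uint8, red, green, blue), "range_z" (420x560 float32, m along the optical axis (not along the pixel's ray), 0 where there is no reading), "fx", "fy", "cx", "cy" (pixels), "rvec" (rotation vector, rad) and "tvec" (3), from world to camera coordinates, as OpenCV has them. Camera axes: x right, y down, z forward; pixel columns grow to the right and rows downward; lengths in m; the calibration is good to about 2 mm. A picture is of the moment at which its call begins.
- bot.job_done(): hands the job in, once; it reports no verdict.
Trained networks look in a picture, given as the dict that the camera call returned (one of the last four; its "shot" number tells which), for a name from the list of things; names that differ only in an ending like _2 or _b are one class to them, and where a whole thing is asked for, a point or a joint stands for the part that bears it (a point fixed in the world has none). Each returns a list of dicts, best first, with "confidence" (0 to 1); they miss things now and then, are a little off and sometimes report something else, mostly with a low value. They report only what shows in the picture. A call takes as long as a camera call. They do not tell look-alikes from the thing itself.
- look_for(picture, target): "position" ([column, row] in pixels, amid what is visible of it).
- silhouettes(picture, target): "pixels" (420x560 bool, what is visible of it) and "position" ([column, row] in pixels, amid what is visible of it).
The state is a dict: "time_s": time; "joint_pos": joint angles; "joint_velocities": joint speeds; "joint_torque": joint torques, N m; "tool_pos": TCP position; "eef_rot": TCP orientation; "contact_force": force on the tool from outside, world axes, zero at the start; "ft_torque": the same for the moment, N m; "opening": finger opening in m.
Only numpy, scipy, OpenCV 4.12 (cv2) and the standard library are available. Lean on these libraries where they do the work, as an engineer would, in place of code of your own. Each camera call takes 0.05 s, during which the arm holds its last target.

## Working session

There is one attempt and no reset: what is moved stays moved. The work goes in short steps, Python scripts to look and compute and a shell command to move; the robot and the scene stay as the last step left them, time stands still between calls to the robot, and variables do not carry over. Pictures are saved under pics/ and viewed, and the job is handed in when it is done.

```bash
ls; mkdir -p pics; cat > h.py <<'E'
import numpy as np,cv2
from station import monitor,cams,bot,look_for,silhouettes
def cap(n,f):
    p=cams.capture(n); cv2.imwrite('pics/'+f,p['img'][:,:,::-1]); return p
def world(p,uv,z=None):
    R=cv2.Rodrigues(np.array(p['rvec'],float))[0];t=np.array(p['tvec'],float).ravel()
    u,v=uv; ray=np.array([(u-p['cx'])/p['fx'],(v-p['cy'])/p['fy'],1.])
    c=-R.T@t; d=R.T@ray
    if z is not None: return c+d*(z-c[2])/d[2]
    return c+d*p['range_z'][int(round(v)),int(round(u))]
def cloud(p):
    R=cv2.Rodrigues(np.array(p['rvec'],float))[0];t=np.array(p['tvec'],float).ravel()
    v,u=np.mgrid[:420,:560]; d=p['range_z']
    P=np.stack([(u-p['cx'])/p['fx']*d,(v-p['cy'])/p['fy']*d,d],-1)
    return (P-t)@R
def proj(p,X):
    return cv2.projectPoints(np.array(X,float).reshape(-1,3),np.array(p['rvec'],float),np.array(p['tvec'],float),np.array([[p['fx'],0,p['cx']],[0,p['fy'],p['cy']],[0,0,1.]]),None)[0].reshape(-1,2)
E
python3 - <<'E'
from h import *
print(monitor.get_obs())
for n in ['scene','top']:
    p=cap(n,n+'0.png')
    for t in ['slide_unit','carriage_post','carriage','lever_grip','valve','vial_a','lever']:
        for r in look_for(p,t)[:4]: print(n,t,np.round(r['position']),round(r['confidence'],2),np.round(world(p,r['position']),3))
E
```

```text
pics
{'time_s': 0.0, 'joint_pos': array([ 1.27940627,  0.33289167, -0.06469881,  1.46093223,  0.02159144,
        1.34990904, -0.08848278]), 'joint_velocities': array([ 0.00025083,  0.00117883, -0.00231008, -0.00074461,  0.00084323,
       -0.00195083, -0.00179409]), 'joint_torque': array([ 1.85419826e-04, -6.23265052e+01,  2.51021079e-02, -3.89904284e+01,
       -6.13128114e-02,  3.98947927e-02,  1.72598598e-04]), 'tool_pos': array([ 0.1659515 , -0.60243544,  0.40394573]), 'eef_rot': array([-3.11184596e+00, -4.20808368e-01,  3.95316448e-04]), 'contact_force': array([-0.66144269,  1.1080665 ,  0.39997694]), 'ft_torque': array([-0.00547068,  0.01247397, -0.00142519]), 'opening': 0.08682504216650791}
scene slide_unit [331. 211.] 0.72 [0.643 0.161 0.048]
scene carriage_post [316. 206.] 0.55 [0.593 0.159 0.039]
scene carriage_post [356. 130.] 0.43 [0.553 0.535 0.014]
scene carriage [314. 207.] 0.88 [0.589 0.15  0.043]
scene carriage [235. 284.] 0.58 [ 0.54  -0.201  0.094]
scene lever_grip [227. 124.] 0.85 [0.215 0.226 0.131]
scene lever_grip [172. 266.] 0.6 [ 0.353 -0.244  0.061]
scene l
[... 506 characters left out ...]
e lever [246. 218.] 0.29 [0.432 0.005 0.04 ]
top slide_unit [218. 184.] 0.75 [0.606 0.169 0.044]
top carriage_post [216. 191.] 0.69 [0.583 0.175 0.041]
top carriage [221. 189.] 0.92 [0.588 0.158 0.049]
top lever_grip [188. 303.] 0.55 [0.223 0.241 0.128]
top lever_grip [344. 258.] 0.52 [ 0.371 -0.241  0.052]
top lever_grip [125. 170.] 0.37 [0.655 0.487 0.013]
top valve [347. 249.] 0.83 [ 0.398 -0.247  0.071]
top valve [192. 288.] 0.82 [0.267 0.226 0.147]
top valve [334. 196.] 0.59 [ 0.56  -0.202  0.106]
top vial_a [260. 146.] 0.62 [0.739 0.036 0.035]
top vial_a [266. 244.] 0.52 [0.415 0.01  0.019]
top lever [190. 302.] 0.84 [0.226 0.233 0.139]
top lever [331. 199.] 0.72 [ 0.555 -0.195  0.093]
```

View pics/scene0.png

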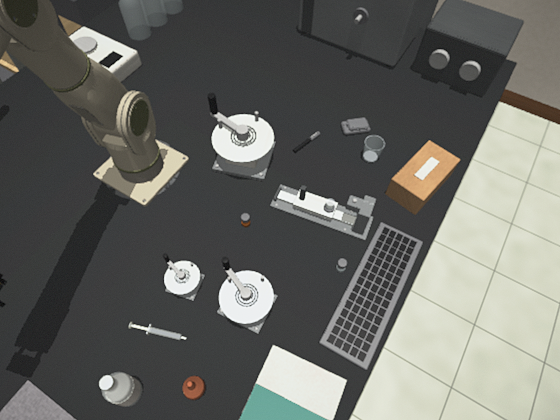

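View pics/top0.png

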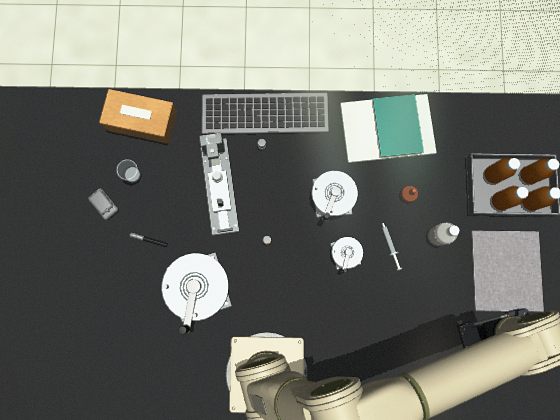

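Three valve candidates in the top view: (192,288) large, (335,195) medium, (347,250) small. I'll measure plate height and width, and the slide.

```bash
python3 - <<'E'
from h import *
p=cap('top','top1.png'); s=cap('scene','scene1.png')
for nm,q in [('top',p),('scene',s)]:
    C=cloud(q)
    for c in [(0.29,0.215),(0.57,-0.2),(0.40,-0.25)]:
        m=(np.hypot(C[...,0]-c[0],C[...,1]-c[1])<0.12)&(C[...,2]>0.03)&(C[...,2]<0.2)&(q['range_z']>0)
        P=C[m]; h,e=np.histogram(P[:,2],np.arange(0.03,0.2,0.004)); z=e[h.argmax()]+.002
        k=m&(abs(C[...,2]-z)<0.005); Q=C[k][:,:2].astype(np.float32)
        cc,r=cv2.minEnclosingCircle(Q)
        el=cv2.fitEllipse(Q[cv2.convexHull(Q,returnPoints=False)].reshape(-1,2))
        print(nm,c,'plate z',z,'centre',np.round(cc,3),'diam',2*r,el[:2],'top z',np.percentile(P[:,2],99.5))
        K=P[P[:,2]>z+0.035]; print('  high pts',len(K),np.round(K.mean(0),3) if len(K) else '', K.min(0) if len(K) else'',K.max(0) if len(K) else'')
a=p['img'][150:290,290:400][:,:,::-1]; b=s['img'][220:340,140:290][:,:,::-1]
a=cv2.resize(a,None,fx=4,fy=4)[:560,:]; b=cv2.resize(b,None,fx=2.4,fy=2.4)
W=np.zeros((560,a.shape[1]+b.shape[1],3),np.uint8);W[:,:a.shape[1]]=a;W[:b.shape[0],a.shape[1]:]=b
cv2.imwrite('pics/crop1.png',W)
a=p['img'][120:245,185:255][:,:,::-1]; b=s['img'][170:250,260:390][:,:,::-1]
a=cv2.resize(a,None,fx=4.5,fy=4.5); b=cv2.resize(b,None,fx=3.5,fy=3.5)
W=np.zeros((570,a.shape[1]+b.shape[1],3),np.uint8);W[:a.shape[0],:a.shape[1]]=a;W[:b.shape[0],a.shape[1]:]=b
cv2.imwrite('pics/crop2.png',W)
E
```

```text
top (0.29, 0.215) plate z 0.10800000000000007 centre [0.275 0.225] diam 0.20413020253181458 ((0.2744544446468353, 0.225225031375885), (0.20191195607185364, 0.20249953866004944)) top z 0.14908863957060717
  high pts 124 [0.265 0.229 0.147] [0.17626273 0.20711031 0.14302871] [0.29436049 0.31469479 0.15539827]
top (0.57, -0.2) plate z 0.07600000000000004 centre [ 0.579 -0.208] diam 0.1464683711528778 ((0.5787867307662964, -0.2081385999917984), (0.14360366761684418, 0.14544805884361267)) top z 0.15067208051391068
  high pts 38 [ 0.495 -0.175  0.142] [ 0.48621308 -0.21752831  0.11212114] [ 0.569997   -0.16544452  0.15847272]
top (0.4, -0.25) plate z 0.05200000000000002 centre [ 0.391 -0.251] diam 0.09980524331331253 ((0.39032188057899475, -0.25079014897346497), (0.09686984121799469, 0.0981597900390625)) top z 0.15051668478176888
  high pts 32 [ 0.43  -0.198  0.123] [ 0.32741691 -0.23895433  0.09087534] [ 0.49713152 -0.16978475  0.15847272]
scene (0.29, 0.215) plate z 0.10400000000000006 centre [0.274 0.222] diam 0.20783381164073944 ((0.27423563599586487, 0.22209908068180084), (0.2033458948135376, 0.20541922748088837)) top z 0.1451292889907906
  high pts 121 [0.268 0.226 0.143] [0.18111221 0.20071158 0.13902487] [0.29482062 0.31297091 0.1490708 ]
scene (0.57, -0.2) plate z 0.07600000000000004 centre [ 0.577 -0.21 ] diam 0.1468340903520584 ((0.5773873329162598, -0.21058672666549683), (0.14423395693302155, 0.14561229944229126)) top z 0.14836339183327568
  high pts 69 [ 0.496 -0.18   0.138] [ 0.48677591 -0.18640581  0.11121357] [ 0.50342687 -0.16829895  0.1513949 ]
scene (0.4, -0.25) plate z 0.05200000000000002 centre [ 0.39  -0.253] diam 0.10044847428798676 ((0.3898378908634186, -0.2536034882068634), (0.09784076362848282, 0.09908507764339447)) top z 0.14850320939225453
  high pts 73 [ 0.441 -0.202  0.118] [ 0.3234159  -0.24499357  0.08802074] [ 0.50063656 -0.17051538  0.1513949 ]
```

View pics/crop1.png

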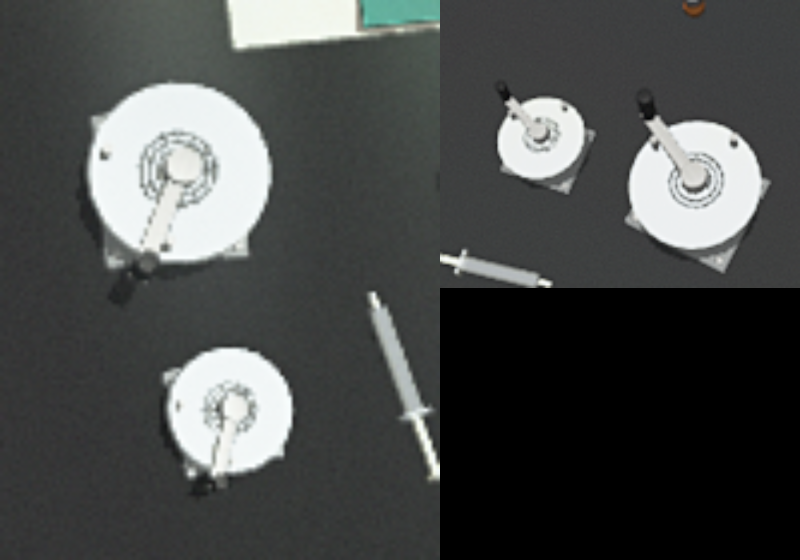

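View pics/crop2.png

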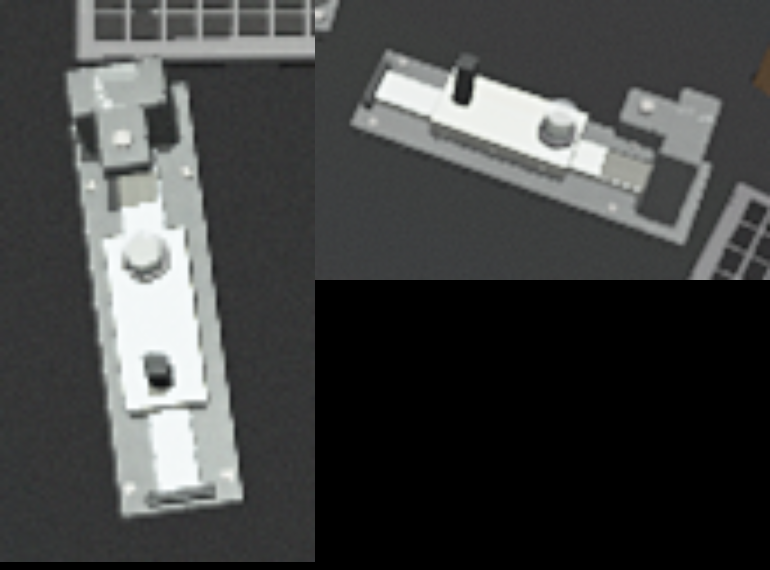

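```bash
python3 - <<'E'
from h import *
p=cams.capture('top'); s=cams.capture('scene')
for nm,q in [('top',p),('scene',s)]:
    C=cloud(q); ok=q['range_z']>0
    box=(C[...,0]>0.4)&(C[...,0]<0.85)&(C[...,1]>0.05)&(C[...,1]<0.28)&ok
    # base plate+all >6mm
    def rect(m):
        Q=C[m][:,:2].astype(np.float32); return cv2.minAreaRect(Q)
    m=box&(C[...,2]>0.007); 
    n,l,st,ce=cv2.connectedComponentsWithStats(m.astype(np.uint8)); k=1+st[1:,4].argmax(); unit=l==k
    print(nm,'unit',rect(unit), 'base',rect(unit&(C[...,2]<0.02)))
    print('  carr',rect(unit&(abs(C[...,2]-.044)<0.006)))
    P=C[unit]; 
    for lo,hi in [(0.055,0.082),(0.085,0.092),(0.092,0.112),(0.112,0.135)]:
        K=P[(P[:,2]>lo)&(P[:,2]<hi)]; print('  ',lo,len(K),K.mean(0).round(4) if len(K) else '',K.min(0).round(3) if len(K) else '',K.max(0).round(3) if len(K) else '')
    # knob
    m=ok&(np.hypot(C[...,0]-.495,C[...,1]+.175)<0.03)&(C[...,2]>0.1); K=C[m]; print('knob',len(K),K.mean(0),K.min(0),K.max(0)); K=K[K[:,2]>.142]; print(' ktop',len(K),K.mean(0),K.min(0),K.max(0))
    m=ok&(np.hypot(C[...,0]-.579,C[...,1]+.208)<0.08)&(C[...,2]>0.084)&(C[...,2]<0.105);K=C[m];print(len(K));
    c=K[np.hypot(K[:,0]-.579,K[:,1]+.208)>.045]; print(c.round(3)[:40:2].tolist())
E
```

```text
top unit ((0.6442234516143799, 0.15099970996379852), (0.20008569955825806, 0.4110449552536011), 89.67306518554688) base ((0.6442234516143799, 0.15099970996379852), (0.20008569955825806, 0.4110449552536011), 89.67306518554688)
  carr ((0.6157823801040649, 0.16861367225646973), (0.262664794921875, 0.06466712057590485), 8.872455596923828)
   0.055 96 [0.6424 0.1724 0.0706] [0.532 0.132 0.055] [0.743 0.22  0.082]
   0.085 13 [0.666  0.1782 0.0887] [0.533 0.151 0.085] [0.726 0.22  0.092]
   0.092 56 [0.6232 0.1682 0.1029] [0.533 0.15  0.093] [0.743 0.218 0.112]
   0.112 398 [0.7193 0.1871 0.1252] [0.535 0.154 0.112] [0.756 0.225 0.135]
knob 44 [ 0.49534393 -0.17463244  0.13763677] [ 0.48520202 -0.19654532  0.10006897] [ 0.51712441 -0.1663068   0.15713556]
 ktop 28 [ 0.49365031 -0.17399929  0.14993959] [ 0.48520202 -0.18204529  0.14369388] [ 0.50075466 -0.16684619  0.15713556]
228
[[0.643, -0.186, 0.084], [0.636, -0.186, 0.089], [0.63, -0.186, 0.086], [0.627, -0.253, 0.087], [0.593, -0.146, 0.101], [0.592, -0.144, 0.093], [0.59, -0.149, 0.103], [0.589, -0.144, 0.09], [0.588, -0.15, 0.098],
[... 927 characters left out ...]
042326  0.13330433] [ 0.48523581 -0.18679356  0.10278425] [ 0.50376603 -0.16973689  0.15088104]
 ktop 35 [ 0.49456304 -0.17845353  0.14770176] [ 0.48523581 -0.18648885  0.14351491] [ 0.50220268 -0.16973689  0.15088104]
289
[[0.506, -0.176, 0.093], [0.504, -0.182, 0.095], [0.508, -0.179, 0.093], [0.503, -0.186, 0.096], [0.507, -0.183, 0.094], [0.512, -0.18, 0.094], [0.501, -0.189, 0.092], [0.507, -0.187, 0.094], [0.512, -0.185, 0.097], [0.517, -0.182, 0.097], [0.507, -0.191, 0.097], [0.511, -0.188, 0.096], [0.515, -0.185, 0.095], [0.519, -0.182, 0.093], [0.508, -0.19, 0.089], [0.515, -0.189, 0.096], [0.519, -0.186, 0.095], [0.524, -0.183, 0.095], [0.513, -0.192, 0.093], [0.519, -0.19, 0.096]]
```

Chosen: the valve at top (335,195). Its plate measures 146 mm wide at z = 76 mm, as described; the others are 204 mm and 100 mm. The crop confirms its arm at rest, with the knob near (0.494, -0.176). The slide unit is at about (0.608, 0.165) with yaw about 0.155. First I approach behind the post.

```bash
python3 -m creep '0.3 -0.23 0 0 1; 0.3 -0.23 0 0 1; 0.3 -0.23 0 0 1; 0.3 -0.23 0 0 1; 0.3 -0.23 0 0 1;0.3 -0.23 0 0 1;0.48 -0.63 0.02 0.11 1;0.48 -0.63 0.02 0.11 1;0.48 -0.63 0.02 0.11 1;0.48 -0.63 0.02 0.11 1;0.48 -0.63 0.02 0.11 1;0.48 -0.63 0.02 0.11 1'
cat >> h.py <<'E'
def shift(target,ang=None):
    """target TCP world xyz, ang = desired world angle of tool x -> tool-frame shift + turn"""
    o=monitor.get_obs(); R=cv2.Rodrigues(np.array(o['eef_rot'],float))[0]
    d=R.T@(np.array(target)-o['tool_pos']); a=np.arctan2(R[1,0],R[0,0])
    turn=0 if ang is None else (a-ang+np.pi)%(2*np.pi)-np.pi
    print('tcp',o['tool_pos'].round(4),'angle',round(a,3),'t',round(o['time_s'],2),'F',o['contact_force'].round(1),'q',o['joint_pos'].round(2))
    print('shift',d.round(4),'turn',round(turn,3)); return d,turn
E
python3 - <<'E'
from h import *
shift([.47,.143,.36],.155)
p=cap('wrist','w1.png')
for t in ['carriage_post','carriage']:
    for r in look_for(p,t)[:3]: print(t,r['position'],r['confidence'],world(p,r['position']))
E
```

```text
time_s: 2.5
tool_pos: [0.4509, 0.0684, 0.3881]
eef_rot: [3.131, 0.249, 0.002]
contact_force: [1.2, -0.5, -0.5]
opening: 0.0005
tcp [0.4509 0.0684 0.3881] angle 0.158 t 2.5 F [ 1.2 -0.5 -0.5] q [ 0.52  0.01 -0.76  1.87  0.01  1.26 -1.66]
shift [ 0.0306 -0.0706  0.0281] turn 0.003
carriage_post [207.2, 57.8] 0.67 [0.58516863 0.16719468 0.04529556]
carriage [209.2, 61.5] 0.76 [0.58162073 0.1642304  0.04777222]
```

View pics/w1.png

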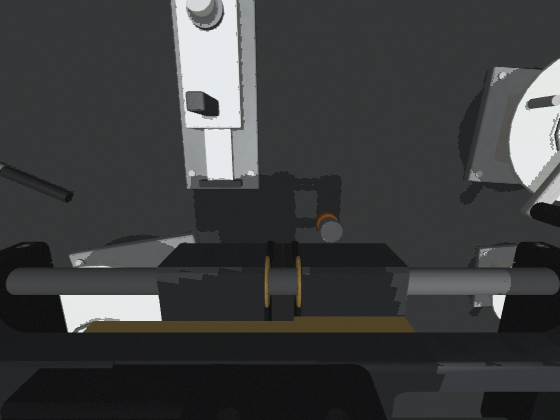

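The wrist view shows the post at (202,103), carriage near edge at row 127, base near edge at row 187, and vial_a at (328,227).

```bash
python3 - <<'E'
from h import *
p=cap('wrist','w1b.png'); C=cloud(p); ok=p['range_z']>0
for uv,z in [((188,187),.012),((258,187),.012),((255,20),.012),((187,127),.044),((242,127),.044)]: print(uv,world(p,uv,z).round(4))
m=ok&(C[...,2]>.06)&(C[...,2]<.115); m[:85]=0;m[125:]=0;m[:,:175]=0;m[:,230:]=0
K=C[m]; T=K[K[:,2]>.1]; print(len(K),K.min(0),K.max(0),'top',len(T),T.mean(0),T.min(0),T.max(0))
v,u=np.where(m&(C[...,2]>.1)); print(u.min(),u.max(),v.min(),v.max())
img=cv2.resize(p['img'][60:200,160:280][:,:,::-1],None,fx=4,fy=4); cv2.imwrite('pics/w1c.png',img)
E
```

```text
(188, 187) [0.4416 0.1881 0.012 ]
(258, 187) [0.4559 0.1021 0.012 ]
(255, 20) [0.6362 0.1313 0.012 ]
(187, 127) [0.5137 0.1849 0.044 ]
(242, 127) [0.5233 0.1265 0.044 ]
614 [0.52940556 0.14914683 0.06056184] [0.54650214 0.16684013 0.10917203] top 396 [0.53799561 0.15714781 0.1070099 ] [0.52956115 0.1492119  0.10011556] [0.54648846 0.16684013 0.10917203]
188 209 91 110
```

View pics/w1c.png

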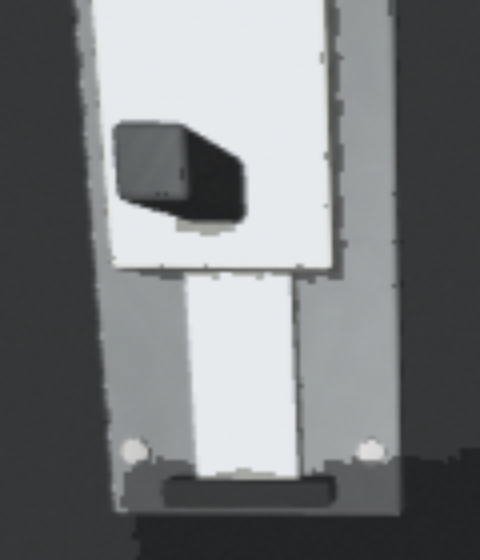

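```bash
python3 - <<'E'
from h import *
shift([.484,.1485,.36],.158);shift([.484,.1485,.25],.158);shift([.5905,.1655,.25],.158)
E
```

```text
tcp [0.4509 0.0674 0.3878] angle 0.161 t 2.7 F [ 0.  -1.  -0.2] q [ 0.52  0.01 -0.76  1.88  0.01  1.26 -1.65]
shift [ 0.0457 -0.0748  0.0278] turn 0.003
tcp [0.4509 0.0674 0.3878] angle 0.161 t 2.7 F [ 0.  -1.  -0.2] q [ 0.52  0.01 -0.76  1.88  0.01  1.26 -1.65]
shift [ 0.0457 -0.0748  0.1378] turn 0.003
tcp [0.4509 0.0674 0.3878] angle 0.161 t 2.7 F [ 0.  -1.  -0.2] q [ 0.52  0.01 -0.76  1.88  0.01  1.26 -1.65]
shift [ 0.1535 -0.0744  0.1378] turn 0.003
```

```bash
python3 -m creep '0.046 -0.075 0.03 0 1;0.046 -0.075 0.03 0 1;0.046 -0.075 0.08 0 1;0.046 -0.075 0.138 0 1;0.046 -0.075 0.138 0 1;0.046 -0.075 0.138 0 1;0.046 -0.075 0.138 0 1'
python3 - <<'E'
from h import *
shift([.5905,.1655,.25],.158)
cap('wrist','w2.png'); p=cap('scene','s2.png')
cv2.imwrite('pics/s2c.png',cv2.resize(p['img'][130:270,230:400][:,:,::-1],None,fx=4,fy=4))
E
```

```text
time_s: 3.58
tool_pos: [0.4853, 0.1487, 0.2522]
eef_rot: [3.131, 0.252, 0.006]
contact_force: [0.4, 0.6, -0.2]
opening: 0.0007
tcp [0.4853 0.1487 0.2522] angle 0.161 t 3.58 F [ 0.4  0.6 -0.2] q [ 0.32  0.33 -0.8   1.91  0.28  1.02 -2.01]
shift [0.1065 0.0003 0.0026] turn 0.003
```

View pics/s2c.png

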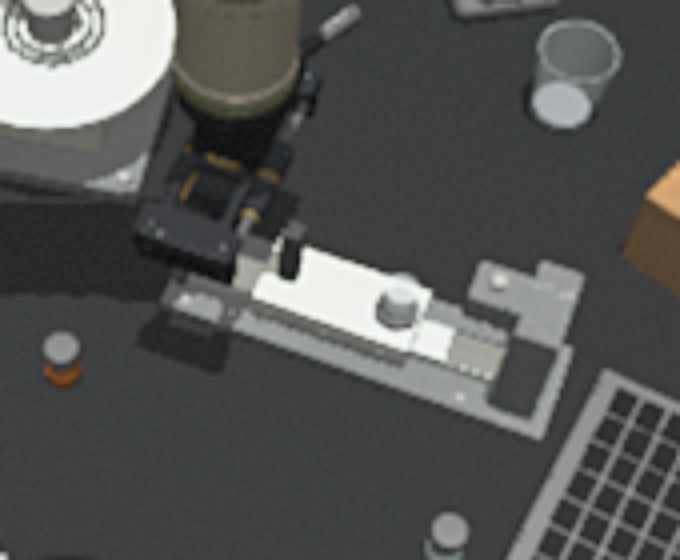

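The fingers are behind the post at (290,255 in crop), aligned with it. Pushing now.

```bash
python3 -m creep '0.03 0 0 0 1;0.045 0 0 0 1;0.06 0 0 0 1;0.075 0 0 0 1;0.088 0 0 0 1;0.096 0 0 0 1;0.1 0 0 0 1;0.1 0 0 0 1'
python3 - <<'E'
from h import *
shift([.5905,.1655,.25],.158)
p=cap('scene','s3.png')
cv2.imwrite('pics/s3c.png',cv2.resize(p['img'][130:270,230:400][:,:,::-1],None,fx=4,fy=4))
E
```

```text
time_s: 4.68
tool_pos: [0.5838, 0.1649, 0.2519]
eef_rot: [-3.131, -0.253, -0.006]
contact_force: [-0.8, -0.6, -0.4]
opening: 0.0002
tcp [0.5838 0.1649 0.2519] angle 0.161 t 4.67 F [-0.8 -0.6 -0.4] q [ 0.22  0.53 -0.73  1.65  0.39  1.11 -2.03]
shift [0.0067 0.0005 0.0019] turn 0.003
```

View pics/s3c.png

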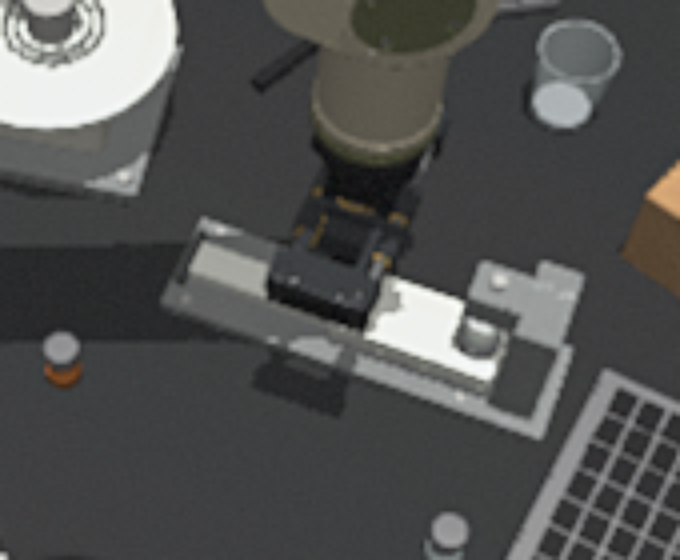

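The carriage is moving and is nearly home. I keep pushing in small steps until the force rises.

```bash
python3 -m creep '0.003 0 0 0 1;0.006 0 0 0 1;0.008 0 0 0 1;0.008 0 0 0 1'; python3 -m creep '0.003 0 0 0 1;0.005 0 0 0 1;0.005 0 0 0 1'
```

```text
time_s: 5.22
tool_pos: [0.5882, 0.1662, 0.2518]
eef_rot: [3.127, 0.254, -0.011]
contact_force: [-30.5, -8.1, 24.8]
opening: 0.0004
time_s: 5.6
tool_pos: [0.5899, 0.167, 0.2518]
eef_rot: [3.123, 0.256, -0.028]
contact_force: [-30.7, -9.5, 25.2]
opening: 0.0003
```

```bash
python3 -m creep '-0.02 0 0 0 1;-0.05 0 0 0 1;-0.05 0 -0.05 0 1;-0.05 0 -0.12 0 1;-0.05 0 -0.12 0 1'
python3 - <<'E'
from h import *
shift([.47,-.1,.36],0)
p=cap('wrist','w4.png'); C=cloud(p); ok=p['range_z']>0
m=ok&(C[...,2]>.1)&(C[...,2]<.112)&(abs(C[...,0]-.6)<.04)&(abs(C[...,1]-.165)<.03)
T=C[m]; print('post',len(T),T.mean(0),T.min(0),T.max(0))
q=cap('scene','s4.png'); 
cv2.imwrite('pics/s4c.png',cv2.resize(q['img'][150:270,250:400][:,:,::-1],None,fx=4,fy=4))
C=cloud(q); ok=q['range_z']>0
m=ok&(C[...,2]>.1)&(C[...,2]<.112)&(abs(C[...,0]-.6)<.04)&(abs(C[...,1]-.165)<.03)
T=C[m]; print('post',len(T),T.mean(0),T.min(0),T.max(0))
E
```

```text
time_s: 6.22
tool_pos: [0.5434, 0.1609, 0.3774]
eef_rot: [3.124, 0.256, -0.016]
contact_force: [-0.6, 0.6, -0.6]
opening: 0.0007
tcp [0.5434 0.1609 0.3774] angle 0.163 t 6.22 F [-0.6  0.6 -0.6] q [ 0.3   0.33 -0.81  1.62  0.25  1.31 -1.96]
shift [-0.1147  0.2454  0.0201] turn 0.163
post 352 [0.60531534 0.16889933 0.10727502] [0.59674897 0.16051092 0.10424604] [0.61362086 0.17740821 0.10926515]
post 27 [0.60797938 0.16454788 0.10418391] [0.6003044  0.1574014  0.10060058] [0.61657901 0.17236817 0.10763895]
```

View pics/s4c.png

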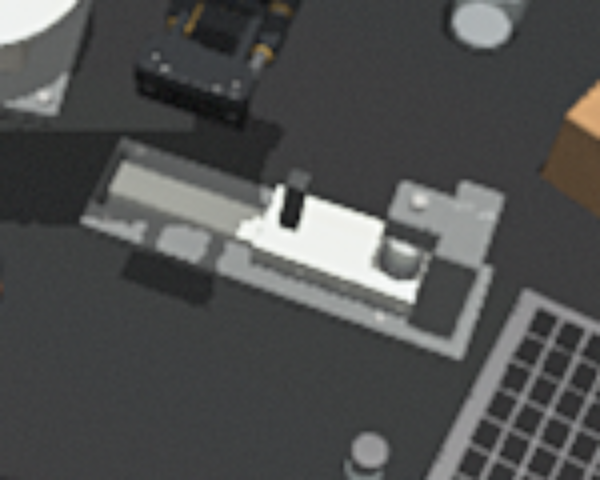

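View pics/w4.png

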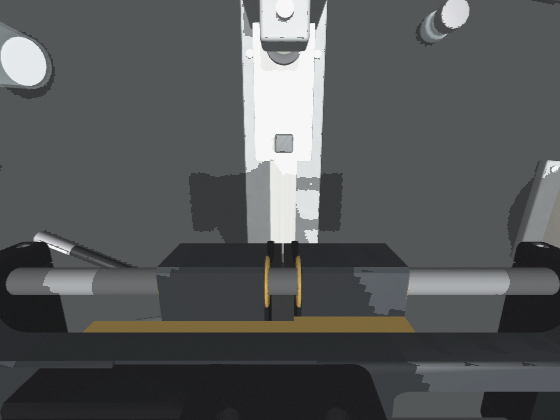

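I verify that the carriage is home: relative to the post, the head's rear edge should be at +72 mm and the base's near edge at -160 mm.

```bash
python3 - <<'E'
from h import *
a=.16
for n in ['wrist','scene','top']:
    p=cams.capture(n); C=cloud(p); ok=p['range_z']>0
    d=C[...,:2]-np.array([.6065,.168]); s=d[...,0]*np.cos(a)+d[...,1]*np.sin(a); l=-d[...,0]*np.sin(a)+d[...,1]*np.cos(a)
    z=C[...,2]
    def rng(nm,m):
        x=s[m&ok]; y=l[m&ok]
        if len(x): print(n,nm,len(x),'s',np.percentile(x,[2,50,98]).round(4),'l',np.percentile(y,[2,50,98]).round(4))
    rng('post',(z>.098)&(z<.112)&(abs(s)<.03)&(abs(l)<.02))
    rng('head',(z>.118)&(z<.132)&(s>.05)&(s<.17)&(abs(l)<.045))
    rng('base',(z>.007)&(z<.017)&(abs(s)<.2)&(abs(l)<.06))
    rng('carr',(z>.038)&(z<.05)&(abs(s)<.15)&(abs(l)<.04))
    rng('vial',(z>.07)&(z<.084)&(abs(s-.09)<.03)&(abs(l)<.02))
E
```

```text
wrist post 375 s [-0.0086 -0.0006  0.0066] l [-0.0066  0.0009  0.0084]
wrist head 1890 s [0.0702 0.0795 0.0911] l [-0.0159  0.0013  0.0181]
wrist base 7268 s [-0.1231 -0.0334  0.1215] l [-0.043   0.0173  0.0453]
wrist carr 6454 s [-0.0184  0.0398  0.1063] l [-0.0279  0.0016  0.0303]
wrist vial 37 s [0.0751 0.0756 0.077 ] l [-0.0046  0.0009  0.0072]
scene post 29 s [-0.0064  0.0011  0.0086] l [-0.0116 -0.0041  0.0047]
scene head 402 s [0.0748 0.1199 0.1463] l [-0.0362 -0.0045  0.0293]
scene base 1116 s [-0.1517 -0.0264  0.1949] l [-0.0492 -0.0277  0.0402]
scene carr 552 s [-0.017   0.0439  0.129 ] l [-0.0365 -0.0116  0.0267]
scene vial 24 s [0.0788 0.0897 0.1015] l [-0.0157 -0.011  -0.0065]
top head 196 s [0.0952 0.1321 0.1477] l [-0.0327 -0.0086  0.0344]
top base 228 s [-0.1776  0.1346  0.1983] l [-0.0573 -0.0332  0.0542]
top carr 44 s [0.0712 0.0972 0.1197] l [-0.0336 -0.024  -0.0156]
top vial 3 s [0.1128 0.1132 0.1144] l [-0.0193 -0.0186 -0.0166]
```

The carriage is home: post to head edge is about 71 mm against a nominal 72 mm, and the force rose at the stop. Next I go over the knob. I use tool angle about 2.5 rad, because the other solution would pass joint 7's range.

```bash
python3 - <<'E'
from h import *
shift([.494,-.176,.375],2.5)
E
```

```text
tcp [0.5424 0.1597 0.3711] angle 0.163 t 6.47 F [-0.5  0.7  0.3] q [ 0.3   0.33 -0.81  1.63  0.25  1.31 -1.96]
shift [-0.1023  0.3234  0.0004] turn -2.337
```

```bash
python3 -m creep '-0.02 0.05 0 -0.18 -1;-0.035 0.1 0 -0.36 -1;-0.05 0.15 0 -0.54 -1;-0.065 0.2 0 -0.72 -1;-0.08 0.25 0 -0.9 -1;-0.095 0.3 0 -1.08 -1;-0.102 0.323 0 -1.26 -1;-0.102 0.323 0 -1.44 -1;-0.102 0.323 0 -1.62 -1;-0.102 0.323 0 -1.8 -1;-0.102 0.323 0 -1.98 -1;-0.102 0.323 0 -2.16 -1'
python3 - <<'E'
from h import *
shift([.494,-.176,.375],2.5)
p=cap('wrist','w5.png'); C=cloud(p); ok=p['range_z']>0
m=ok&(C[...,2]>.14)&(C[...,2]<.156)&(abs(C[...,0]-.494)<.03)&(abs(C[...,1]+.176)<.03)
T=C[m]; print('knob',len(T),T.mean(0),T.min(0),T.max(0))
E
```

```text
time_s: 7.98
tool_pos: [0.494, -0.1756, 0.3739]
eef_rot: [-1.249, -2.865, 0.026]
contact_force: [-0.0, 0.1, -0.5]
opening: 0.087
tcp [ 0.494  -0.1756  0.3739] angle 2.319 t 7.97 F [-0.   0.1 -0.5] q [ 1.06  0.25 -0.92  1.72  0.22  1.29  0.84]
shift [-0.0003 -0.0003 -0.0011] turn -0.181
knob 484 [ 0.49072718 -0.17413263  0.15037041] [ 0.48270922 -0.18353431  0.14029167] [ 0.50041362 -0.16617881  0.15327543]
```

View pics/w5.png

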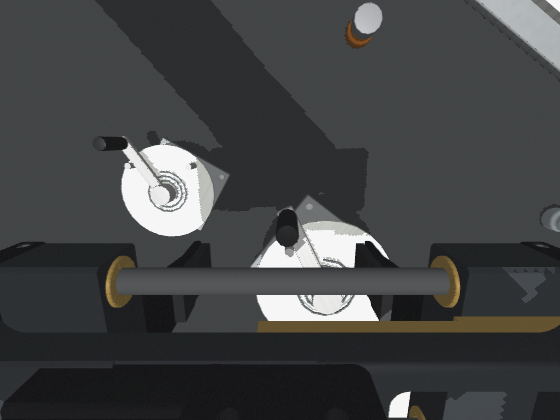

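The knob (287,228) lies between the open jaws. I descend and close.

```bash
python3 -m creep '0.001 0 0.05 0 -1;0.001 0 0.08 0 -1;0.001 0 0.08 0 -1;0.001 0 0.08 0 -0.2;0.001 0 0.08 0 0.3;0.001 0 0.08 0 1;0.001 0 0.08 0 1;0.001 0 0.08 0 1;0.001 0 0.08 0 1'
python3 - <<'E'
from h import *
shift([.494,-.176,.292],2.5)
p=cap('scene','s6.png')
cv2.imwrite('pics/s6c.png',cv2.resize(p['img'][210:340,150:310][:,:,::-1],None,fx=4,fy=4))
cap('wrist','w6.png')
E
```

```text
time_s: 9.15
tool_pos: [0.4916, -0.1756, 0.294]
eef_rot: [-1.236, -2.87, 0.026]
contact_force: [0.7, 0.1, -0.4]
opening: 0.0348
tcp [ 0.4916 -0.1756  0.294 ] angle 2.328 t 9.15 F [ 0.7  0.1 -0.4] q [ 1.03  0.33 -0.89  1.82  0.3   1.14  0.79]
shift [-0.002   0.0016  0.0019] turn -0.172
```

View pics/s6c.png

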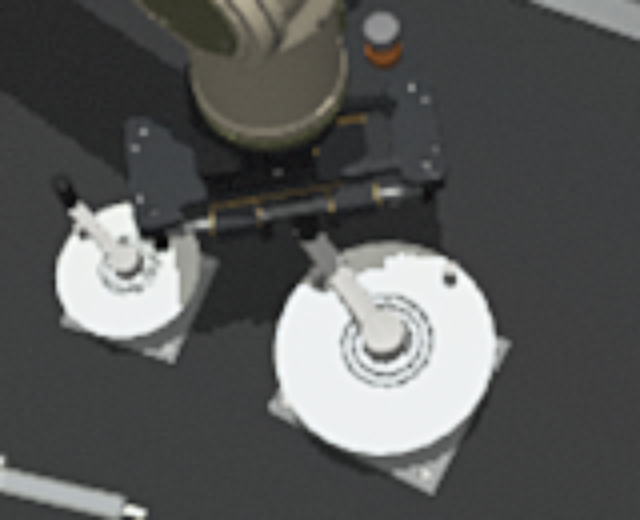

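View pics/w6.png

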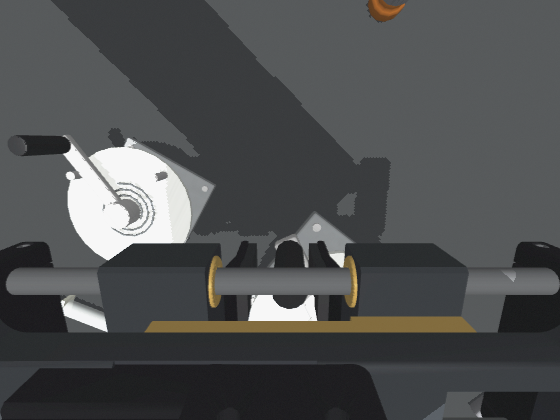

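Still closing (35 mm), with the knob centred. I keep closing.

```bash
python3 -m creep '0 0 0 0 1;0 0 0 0 1;0 0 0 0 1;0 0 0 0 1;0 0 0 0 1;0 0 0 0 1'
python3 - <<'E'
from h import *
d,_=shift([.578,-.119,.294],1.6)
o=monitor.get_obs();R=cv2.Rodrigues(np.array(o['eef_rot'],float))[0]
k0=o['tool_pos'][:2]; c=np.array([.578,-.209]); v=k0-c; a0=np.arctan2(v[1],v[0]); print('r',np.hypot(*v),'a0',a0)
for t in np.arange(.15,1.24,.15).tolist()+[1.23]:
    k=c+.09*np.array([np.cos(a0-t),np.sin(a0-t)]); e=np.r_[k-k0,0]; print(round(t,2),(R.T@e).round(4),k.round(3))
E
```

```text
time_s: 10.0
tool_pos: [0.4931, -0.1739, 0.294]
eef_rot: [-1.234, -2.875, 0.018]
contact_force: [11.6, 5.9, -9.5]
opening: 0.0171
tcp [ 0.4931 -0.1739  0.294 ] angle 2.331 t 10.0 F [11.6  5.9 -9.5] q [ 1.03  0.34 -0.9   1.82  0.3   1.14  0.79]
shift [-0.0187  0.0993 -0.0017] turn 0.731
r 0.09187182399759714 a0 2.749522929124338
0.15 [ 0.0028  0.0135 -0.0002] [ 0.501 -0.163]
0.3 [ 0.0054  0.0267 -0.0004] [ 0.509 -0.152]
0.45 [ 0.006   0.0402 -0.0006] [ 0.518 -0.142]
0.6 [ 0.0046  0.0536 -0.0008] [ 0.529 -0.134]
0.75 [ 0.0012  0.0666 -0.001 ] [ 0.541 -0.127]
0.9 [-0.0041  0.079  -0.0013] [ 0.553 -0.122]
1.05 [-0.0113  0.0905 -0.0015] [ 0.566 -0.12 ]
1.2 [-0.02    0.1007 -0.0017] [ 0.58  -0.119]
1.23 [-0.0219  0.1026 -0.0018] [ 0.583 -0.119]
```

```bash
python3 -m creep '0.002 0.008 0 0.05 1;0.003 0.0135 0 0.1 1;0.005 0.02 0 0.15 1;0.005 0.027 0 0.2 1;0.006 0.04 0 0.3 1;0.005 0.054 0 0.4 1;0.001 0.067 0 0.5 1;-0.004 0.079 0 0.6 1;-0.004 0.079 0 0.6 1'
python3 - <<'E'
from h import *
shift([.58,-.119,.294],1.6)
o=monitor.get_obs();k0=o['tool_pos'][:2]; R=cv2.Rodrigues(np.array(o['eef_rot'],float))[0]; c=np.array([.578,-.209]); v=k0-c; a0=np.arctan2(v[1],v[0]); print('r',np.hypot(*v),'lever~',2.76-a0,o['opening'])
g=1.56
for a in [a0-.15,g+.1,g,g-.04]:
    k=c+.09*np.array([np.cos(a),np.sin(a)]); print(round(a,2),(R.T@np.r_[k-k0,0]).round(4))
E
```

```text
time_s: 11.12
tool_pos: [0.5531, -0.1202, 0.2932]
eef_rot: [-2.029, -2.383, 0.023]
contact_force: [-11.2, 7.2, 12.3]
opening: 0.0173
tcp [ 0.5531 -0.1202  0.2932] angle 1.731 t 11.12 F [-11.2   7.2  12.3] q [ 0.78  0.41 -0.79  1.71  0.32  1.17  0.06]
shift [-0.0032  0.0267 -0.0013] turn 0.131
r 0.09226737059074923 lever~ 0.9159670639452082 0.017283299996703937
1.69 [-0.0017  0.0137 -0.0003]
1.66 [-0.0019  0.0168 -0.0003]
1.56 [-0.003   0.0257 -0.0005]
1.52 [-0.0037  0.0293 -0.0006]
```

```bash
python3 -m creep '-0.001 0.007 0 0.04 1;-0.002 0.014 0 0.08 1;-0.002 0.02 0 0.12 1;-0.003 0.026 0 0.15 1;-0.003 0.03 0 0.15 1;-0.003 0.03 0 0.15 1;-0.003 0.03 0 0.15 1'
python3 - <<'E'
from h import *
shift([.58,-.119,.294],1.6)
o=monitor.get_obs();v=o['tool_pos'][:2]-[.578,-.209]; print(np.hypot(*v),2.76-np.arctan2(v[1],v[0]),o['opening'])
p=cap('scene','s7.png'); cap('wrist','w7.png');q=cap('top','t7.png')
cv2.imwrite('pics/s7c.png',cv2.resize(p['img'][180:340,180:340][:,:,::-1],None,fx=3.5,fy=3.5))
E
```

```text
time_s: 12.0
tool_pos: [0.5815, -0.1162, 0.2927]
eef_rot: [-2.196, -2.222, 0.03]
contact_force: [-20.0, 6.4, 16.0]
opening: 0.0175
tcp [ 0.5815 -0.1162  0.2927] angle 1.583 t 12.0 F [-20.    6.4  16. ] q [ 0.71  0.46 -0.75  1.64  0.33  1.2  -0.11]
shift [-0.0027 -0.0016 -0.0012] turn -0.017
0.09282269717989015 1.227368861186219 0.01747583349044745
```

View pics/s7c.png

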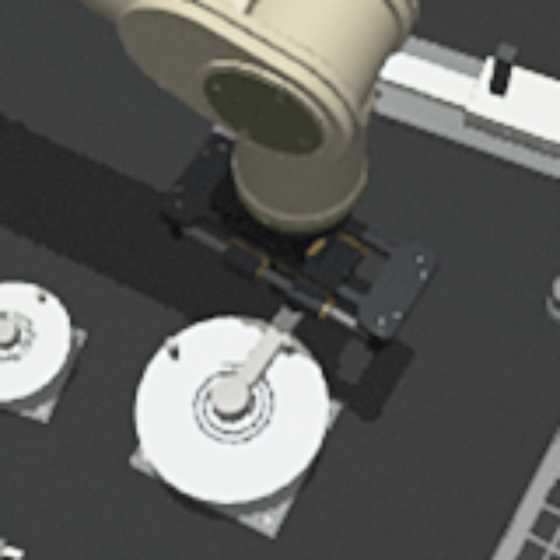

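View pics/t7.png

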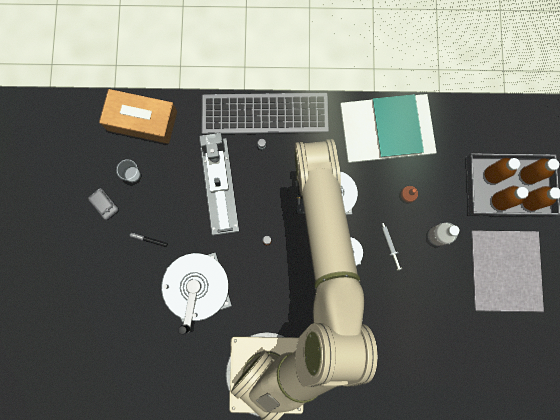

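The arm now points left and the far pin is next to it. I press a little further to see whether the position stalls, and measure the bar's direction.

```bash
python3 -m creep '0 0.003 0 0 1;0 0.005 0 0 1;0 0.005 0 0 1;0 0.005 0 0 1'
python3 - <<'E'
from h import *
o=monitor.get_obs();v=o['tool_pos'][:2]-[.578,-.209]; print(o['tool_pos'],np.hypot(*v),2.76-np.arctan2(v[1],v[0]),o['opening'],o['contact_force'])
p=cap('scene','s8.png'); C=cloud(p); ok=p['range_z']>0
m=ok&(abs(C[...,2]-.096)<.006)&(np.hypot(C[...,0]-.578,C[...,1]+.209)<.1)&(np.hypot(C[...,0]-.578,C[...,1]+.209)>.028)
K=C[m]; print(len(K)); k=K[:,:2]-[.578,-.2095]; 
r=np.hypot(*k.T); a=np.arctan2(k[:,1],k[:,0]); print('bar angle',np.median(a), [ (round(lo,2),np.median(a[(r>=lo)&(r<lo+.015)]).round(3)) for lo in (.03,.045,.06)])
s=cv2.fitLine(k[abs(a-1.57)<.5].astype(np.float32),cv2.DIST_HUBER,0,.01,.01).ravel(); print(np.arctan2(s[1],s[0]),s)
cv2.imwrite('pics/s8c.png',cv2.resize(p['img'][250:320,210:290][:,:,::-1],None,fx=8,fy=8,interpolation=cv2.INTER_CUBIC))
E
```

```text
time_s: 12.65
tool_pos: [0.5838, -0.1159, 0.2925]
eef_rot: [-2.192, -2.217, 0.042]
contact_force: [-28.8, 2.6, 20.8]
opening: 0.0178
[ 0.5838224  -0.11593395  0.29249549] 0.09324800075715899 1.251684278455664 0.017824799890205505 [-28.82496203   2.57351945  20.84036918]
142
bar angle 1.5571196016275197 [(0.03, np.float64(1.549)), (0.04, np.float64(1.557)), (0.06, np.float64(1.565))]
1.5236456 [0.04713322 0.9988886  0.00237198 0.06027208]
```

View pics/s8c.png

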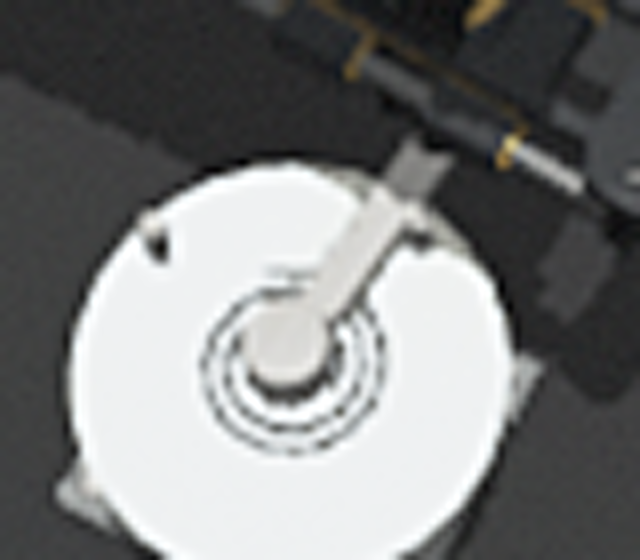

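The bar angle is about 1.557 rad, against about 2.77 rad at rest, so it has turned about 1.2 rad. The bar is against the pin, and the force rises while the motion stalls. In the top view the carriage and loose items look unmoved. Handing in.

```bash
python3 - <<'E'
from h import *
o=monitor.get_obs(); print(o['tool_pos'],o['contact_force'],o['opening'],o['time_s'])
print(bot.job_done())
E
```

```text
[ 0.58383996 -0.11592025  0.29253803] [-28.55991282   2.24850285  21.05191907] 0.017751557626483654 12.7
the job is handed in; nothing more can be done
None
```

The job is handed in at 12.7 s; no verdict was reported.

- **Carriage:** I pushed it home by its post with closed fingers. It stopped at about 31 N while the valve arm was still at rest. After backing off, post to needle-head edge measured about 71 mm (72 mm nominal). The scene camera's own reading was about 2–3 mm off the wrist camera's.
- **Valve arm:** I used the 146 mm plate valve, gripped its knob and swung it about 1.2 rad to the far pin. I finished holding it there.
- **Last checks:** the bar was at about 1.557 rad (about 2.77 at rest). Extra push mostly raised the force (20 to 29 N) and moved the tool only about 2 mm. The gripper was closed on the knob at 17.8 mm.
- **Unresolved:** the angle from the tool position was 1.25 rad, slightly past the stop. I put this down to gripper compliance and the pivot estimate. The wrist also carried about 21 N of vertical force, within limits.
- **Loose items:** they looked unmoved in the last top view, except those hidden by the arm. I did not measure them.

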